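Fill the bead pot

TASK

Set up the bead station: first nest the white pot fully down and upright inside the red bowl, then use the green-handled scoop to move all five big beads from the blue tub into the white pot, without touching beads with the fingers. Finish with the scoop lying flat, right way up, on the cork mat, and do not disturb the other things on the table.

Things in the scene. Friction and masses are not known exactly. Their poses are not given: they have to be found in the camera images.
- white_pot: Loose white ceramic open pot, round, 95 mm high, 0.25-0.5 kg. Origin: centre of its underside, z up. Outer radius 47 mm at the foot, 66 mm at 45 mm height, 68 mm at the rim; wall 8 mm thick (rim can be pinched), floor 6 mm, mouth 120 mm across.
- red_bowl: Loose heavy (0.9 kg) red plastic bowl, round, 58 mm high. Origin: centre of its underside, z up. Outer radius 63 mm at the foot, 84 mm at the rim, wall 6 mm, floor 6 mm thick; the white pot goes in with about 8 mm of play all round, and its rim then stands 101 mm above the table, 43 mm above the red rim.
- tub: Blue plastic open tub, fixed. Inside 216 mm long (x) by 116 mm wide (y), walls 5 mm thick and 65 mm high. Origin: centre of its underside, z up. The flat inner floor is 6 mm above the table.
- scoop: Loose scoop, 0.2 kg: aluminium pan, green handle. Origin: centre of the pan's underside; x out of its open front, z up. Pan x -55 to 55 mm, 100 wide, floor 2.5 thick. Side walls 2 thick, 36 high to x=5, then 18 high to x=35; back wall 45 high. A post behind it (to x=-63) carries a level handle bar, 22 wide (y), 22 high, from x -55 to -145 at z 88 to 110.
- scoop_grip (a point): Grip point in the middle of the scoop's handle bar, at (-90, 0, 99) mm in the scoop's frame; axes as the scoop's.
- scoop_lip (a point): Middle of the scoop's front lip, underside, at (55, 0, 0) mm in the scoop's frame.
- mat: Cork mat, fixed, 230 mm (x) by 130 mm (y), 4 mm thick; the scoop starts on it. Origin: centre of its underside.
- mug: White mug with handle, radius 40 mm, 95 mm high; bystander. Origin: centre of underside.
- glue: White glue bottle, orange cap, radius 26 mm, 150 mm high; bystander. Origin: centre of underside.
- towel_roll: Standing paper roll, radius 50 mm, 100 mm high; bystander. Origin: centre of underside.
- pen_pot: Blue pot with pens, radius 36 mm, 150 mm high with the pens; bystander. Origin: centre of underside.
- tape: Roll of brown tape lying flat, outer radius 42 mm, 24 mm high; bystander. Origin: centre of underside.
- bead0_center (a point): Centre of a loose round bead, brown wood, 28 mm diameter, 14 g, varnished and slippery; it rolls freely. The five beads start in the +x half of the tub.
- bead1_center (a point): Centre of a loose round bead, yellow, 28 mm diameter, 14 g, varnished and slippery; it rolls freely. The five beads start in the +x half of the tub.
- bead2_center (a point): Centre of a loose round bead, orange, 28 mm diameter, 14 g, varnished and slippery; it rolls freely. The five beads start in the +x half of the tub.
- bead3_center (a point): Centre of a loose round bead, brown wood, 28 mm diameter, 14 g, varnished and slippery; it rolls freely. The five beads start in the +x half of the tub.
- bead4_center (a point): Centre of a loose round bead, yellow, 28 mm diameter, 14 g, varnished and slippery; it rolls freely. The five beads start in the +x half of the tub.
Mind the look-alikes: they are no part of the job. Leave any yellow look-alike of the white_pot alone. Leave any pink look-alike of the part that bears bead2_center alone.

How it is judged:
On the way, in this order (a step that is already met when the one before it is completed fails the run):
1. the white pot is nested upright in the red bowl (horizontal distance between white_pot and red_bowl below 0.014 m and z of white_pot in the frame of red_bowl between 0.002 and 0.012 m and angle between white_pot's own z axis and vertical below 0.08 rad), for 0.2 s.
2. at least one bead is lifted in the pan of the scoop, clear above the tub (((x of bead0_center in the frame of scoop between -0.055 and 0.055 m and y of bead0_center in the frame of scoop between -0.045 and 0.045 m and z of bead0_center in the frame of scoop between 0.01 and 0.06 m and height (world z) of bead0_center above 0.085 m) or (x of bead1_center in the frame of scoop between -0.055 and 0.055 m and y of bead1_center in the frame of scoop between -0.045 and 0.045 m and z of bead1_center in the frame of scoop between 0.01 and 0.06 m and height (world z) of bead1_center above 0.085 m) or (x of bead2_center in the frame of scoop between -0.055 and 0.055 m and y of bead2_center in the frame of scoop between -0.045 and 0.045 m and z of bead2_center in the frame of scoop between 0.01 and 0.06 m and height (world z) of bead2_center above 0.085 m) or (x of bead3_center in the frame of scoop between -0.055 and 0.055 m and y of bead3_center in the frame of scoop between -0.045 and 0.045 m and z of bead3_center in the frame of scoop between 0.01 and 0.06 m and height (world z) of bead3_center above 0.085 m) or (x of bead4_center in the frame of scoop between -0.055 and 0.055 m and y of bead4_center in the frame of scoop between -0.045 and 0.045 m and z of bead4_center in the frame of scoop between 0.01 and 0.06 m and height (world z) of bead4_center above 0.085 m))), for 0.1 s.
3. all five beads are in the white pot (horizontal distance between each of bead0_center, bead1_center, bead2_center, bead3_center, bead4_center and white_pot below 0.06 m and z of bead0_center in the frame of white_pot between 0.01 and 0.09 m and z of bead1_center in the frame of white_pot between 0.01 and 0.09 m and z of bead2_center in the frame of white_pot between 0.01 and 0.09 m and z of bead3_center in the frame of white_pot between 0.01 and 0.09 m and z of bead4_center in the frame of white_pot between 0.01 and 0.09 m), for 0.2 s.
At the end, for the whole second after the job is handed in: White pot upright (0.08 rad) on the floor of the red bowl, centres within 14 mm; all five beads inside the pot; scoop flat (0.08 rad), right way up on the cork mat, pan middle within 70 mm of mat middle; all at rest (all of step 1 and all of step 3 and horizontal distance between scoop and mat below 0.07 m and angle between scoop's own z axis and vertical below 0.08 rad and z of scoop in the frame of mat between 0 and 0.012 m and linear speed of each of scoop, white_pot below 0.02 m/s); the robot touches nothing.
It fails at once if a bead is touched by the fingers (contact force between the fingers and bead0 above 0.3 N or contact force between the fingers and bead1 above 0.3 N or contact force between the fingers and bead2 above 0.3 N or contact force between the fingers and bead3 above 0.3 N or contact force between the fingers and bead4 above 0.3 N).
It fails at once if another thing on the table (mug, glue bottle, paper roll, pen pot, tape) is shifted by over 30 mm or tipped over (distance of any of mug, glue, towel_roll, pen_pot, tape from where it was at the start of the episode above 0.03 m or angle between any of mug, glue, towel_roll, pen_pot, tape's own z axis and vertical above 0.35 rad).
It also fails if it takes over 72 s, if anything falls off the work surface, if the arm or the gripper's body presses on something with over 40 N, if the wrist force passes 120 N, or if a joint passes its speed limit or range.

ROBOT

A 6-joint arm with a two-finger parallel gripper is mounted at the origin on the work surface. World frame = base frame: x ahead of the robot, y to its left, z up, the work surface at z = 0. Lengths are in m, angles in rad, forces in N, time in s.
With the tool pointing down it reaches from about 0.35 to 0.975 m from the base axis. Payload 4.9 kg.
Tool frame: the origin (TCP) lies at the very end of the fingers, on their centre line; the grasp point (between the pads) lies 19 mm behind it; z points along the fingers, y is the line along which they close (so a half turn about z gives the same grasp; the last joint's range is limited). The gripper opens to 85 mm and grips with 20 to 120 N. Pads are 22 mm wide; open, the fingers measure 114 mm over their backs; the gripper's body (76 mm by 85 mm) begins 54 mm behind the grasp point. The pads swing forward as they close: fully open they stand 13 mm farther back than shut.
Start: joints at [-1.328, 0.053, 1.613, -0, 1.476, -0.119], TCP at [0.221, -0.585, 0.202] pointing down, gripper open.
Joint ranges: [-3.01, 3.01], [-1.01, 2.22], [0.06, 2.58], [-1.02, 4.17], [0.09, 2.62], [-3.14, 3.14]. Speed limits (rad/s): [2.57, 2.57, 3.14, 3.14, 3.14, 3.14].

INTERFACE

Orientations are given as a rotation vector (axis times angle).
In Python, from station import get_obs, get_image, get_calibration, finish_job gives the robot as it stands.
- The arm moves only by the tool servo_tool, never from a script. Its argument "increments" is a list of rows, each a list of 5 numbers: the opening, from 0 (shut) to 1 (fully open), then the shift along the tool's x, y, z in mm, then the turn about the tool's z in degrees. In form: [[jaw, tx, ty, tz, spin], ...]. A call has 1 to 12 rows; each row shifts and turns the commanded pose from where the row before left it, along the tool's axes as they then stand; what a row does not reach is not made up. A row lasts 1/8 s, in which the tool goes at most 62.5 mm and 10.7 degrees, less where a joint would pass 70% of its speed; a pose out of reach is approached as far as the arm can. A call is refused whole if a number of a shift passes 62.5 or a number of a turn 10.7, either way. A call with a gripper value outside its range is refused whole. The fingers move at their own pace and stop on an object; "force" is the grip in N (left out, the last holds). Time passes only in rows, so rows that do not move let the fingers close. It gives the time, the measured TCP pose, the force, the opening and the grip force at its end, in the units of the state.
- get_obs(): the state, without advancing time (a new reading comes with each control period).
- get_image(name): name is "side" or "top"; returns the picture (384x512x3 uint8, red, green, blue); there is no depth.
- get_calibration(name): a dict with "fx", "fy", "cx", "cy" (pixels), "R" (3x3) and "t" (3): a world point X has camera coordinates R X + t. Camera axes: x right, y down, z forward; pixel columns grow to the right and rows downward; lengths in m; the calibration is good to about 2 mm. A picture is of the moment at which its call begins. get_calibration takes no time and is no camera call.
- finish_job(): hands the job in; it is judged then, once.
The state is a dict: "t": time; "q": joint angles; "dq": joint speeds; "effort": joint torques, N m; "tool_pos": TCP position; "tool_rot": TCP orientation; "contact_force": force on the tool from outside, world axes, zero at the start; "wrist_torque": the same for the moment, N m; "opening": finger opening in m; "grip_force": force on a finger pad.
Only numpy, scipy, OpenCV 4.12 (cv2) and the standard library are available. Lean on these libraries where they do the work, as an engineer would, in place of code of your own. Each camera call takes 0.05 s, during which the arm holds its last target. There are 200 camera calls.

## Working session

There is one attempt and no reset: what is moved stays moved. The work goes in short steps, Python scripts to look and compute and a tool call to move; the robot and the scene stay as the last step left them, time stands still between calls to the robot, and variables do not carry over. Pictures are saved under pics/ and viewed, at most 10 in all, crops included, and the job is handed in when it is done.

Besides the shell and the picture viewer there is one more tool, called after "Request:" as a command line: name --pt "numbers of a row" for each row, then --argument value for the rest. servo_tool: Moves the arm, as the interface text tells. Its arguments: {"type":"object","properties":{"increments":{"type":"array"},"force":{"type":"number"}},"required":["increments"]}

```bash
mkdir -p pics; cat > h.py <<'E'
import numpy as np, cv2
from station import *
def ray(n,u,v):
    c=get_calibration(n);R=np.array(c["R"]);t=np.array(c["t"])
    d=R.T@np.array([(u-c["cx"])/c["fx"],(v-c["cy"])/c["fy"],1]);return -R.T@t,d
def onz(n,u,v,z):
    o,d=ray(n,u,v);return o+d*(z-o[2])/d[2]
def proj(n,X):
    c=get_calibration(n);p=np.array(c["R"])@np.array(X)+np.array(c["t"]);return c["fx"]*p[0]/p[2]+c["cx"],c["fy"]*p[1]/p[2]+c["cy"]
def save(n,f):
    im=get_image(n);cv2.imwrite(f"pics/{f}.png",im[...,::-1]);return im
E
python3 - <<'E'
from h import *
print(get_obs())
for n in("top","side"):
    im=save(n,n+"0");c=get_calibration(n);print(n,c,ray(n,256,192))
a=[cv2.imread(f"pics/{n}0.png") for n in("top","side")]
E
```

```text
{'t': 0.0, 'q': array([-1.32798817e+00,  5.33639442e-02,  1.61432755e+00, -2.35970535e-05,
        1.47598969e+00, -1.19023261e-01]), 'dq': array([-1.56174609e-04, -8.99421134e-05, -1.43586290e-03,  9.08987098e-04,
       -1.77519818e-03,  2.95776128e-04]), 'effort': array([ 1.26420699e-03, -3.93676829e+01, -3.70177102e+01, -6.37588840e-06,
        6.99996526e-03,  1.90114953e-06]), 'tool_pos': array([ 0.22105369, -0.58385839,  0.20083865]), 'tool_rot': array([-3.08827006e+00, -5.64896738e-01,  2.39584854e-04]), 'contact_force': array([0.5684181 , 0.50449737, 0.37149883]), 'wrist_torque': array([ 0.02094678,  0.01885004, -0.02567531]), 'grip_force': 0.0, 'opening': 0.08499830637264781}
top {'fx': 406.9488695277683, 'fy': 406.9488695277683, 'cx': 256.6740550060134, 'cy': 184.80732620588086, 'R': array([[-0.09200499, -0.99575731,  0.0015716 ],
       [-0.96961771,  0.08923028, -0.22777064],
       [ 0.22666404, -0.02247988, -0.97371354]]), 't': array([0.02789515, 0.57571131, 1.21852157])} (array([0.28459135, 0.00379815, 1.31757725]), array([ 0.20967879, -0.01925344, -0.97774191]))
side {'fx': 472.7639297875299, 'fy': 472.7639297875299, 'cx': 269.12411392592753, 'cy': 190.20369528154455, 'R': array([[ 0.83720827, -0.54666424, -0.01550901],
       [-0.40646112, -0.60301555, -0.68641213],
       [ 0.36588479,  0.58097371, -0.72704736]]), 't': array([-0.47443295,  0.26793195,  1.03556832])} (array([ 0.12720441, -0.69942637,  0.92946097]), array([ 0.34109917,  0.59385812, -0.7292249 ]))
```

View pics/top0.png

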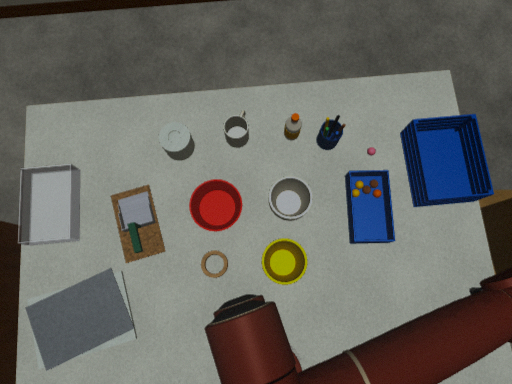

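View pics/side0.png

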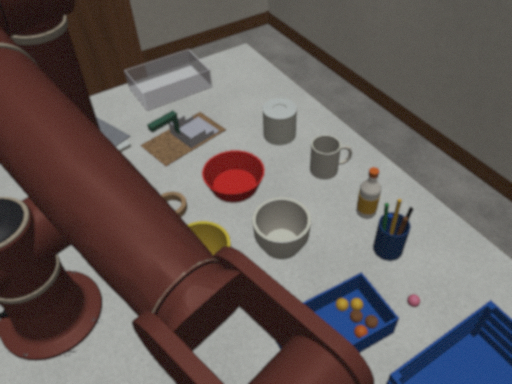

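The top view shows red bowl at (216,205), white pot (290,198), yellow decoy (284,262), tub (370,207) with beads near (367,188), scoop on mat (138,223) and pink decoy (371,151). The side view shows the bowl at (234,175), pot (281,228), scoop (180,130), and the tub partly hidden by the arm.

```bash
python3 - <<'E'
from h import *
t=cv2.imread("pics/top0.png");s=cv2.imread("pics/side0.png")
f=lambda im,x,y,w,h:cv2.resize(im[y:y+h,x:x+w],(400,300),interpolation=cv2.INTER_CUBIC)
o=np.vstack([np.hstack([f(t,240,160,100,75),f(t,90,180,100,75)]),np.hstack([f(t,320,165,100,75),f(s,230,185,100,75)])])
cv2.imwrite("pics/c1.png",o)
def tri(p,q):
    o1,d1=ray("top",*p);o2,d2=ray("side",*q)
    A=np.stack([d1,-d2],1);k=np.linalg.lstsq(A,o2-o1,rcond=None)[0]
    a,b=o1+k[0]*d1,o2+k[1]*d2;return (a+b)/2,np.linalg.norm(a-b)
def mask(im,lo,hi):
    return cv2.inRange(cv2.cvtColor(im,cv2.COLOR_BGR2HSV),lo,hi)
def big(m,roi):
    x,y,w,h=roi;z=np.zeros_like(m);z[y:y+h,x:x+w]=m[y:y+h,x:x+w]
    cs=cv2.findContours(z,cv2.RETR_EXTERNAL,cv2.CHAIN_APPROX_NONE)[0];return max(cs,key=cv2.contourArea)
R=lambda im:mask(im,(0,150,60),(8,255,255))|mask(im,(174,150,60),(180,255,255))
def circ(n,c,z):
    P=np.array([onz(n,u+.0,v,z)[:2] for u,v in cv2.convexHull(c)[:,0]]);(x,y),r=cv2.minEnclosingCircle(P.astype(np.float32))
    A=np.c_[2*P,np.ones(len(P))];s=np.linalg.lstsq(A,(P**2).sum(1),rcond=None)[0];return s[:2],np.sqrt(s[2]+s[:2]@s[:2]),(x,y,r)
ct=big(R(t),(180,170,70,70));cs=big(R(s),(195,145,75,60))
print("bowl top",circ("top",ct,.058),"ell",cv2.fitEllipse(ct),"side ell",cv2.fitEllipse(cs),cv2.boundingRect(cs))
for n,im in(("top",t),("side",s)):
    m=mask(im,(100,120,50),(130,255,255))
    roi=(335,160,70,90) if n=="top" else (300,260,110,100)
    c=big(m,roi);print(n,"tub",cv2.minAreaRect(c),cv2.boundingRect(c))
    print(" corners z.065",[onz(n,*p,.065)[:2].round(4) for p in cv2.boxPoints(cv2.minAreaRect(c))])
    m=mask(im,(55,80,20),(90,255,255));roi=(100,180,80,100) if n=="top" else (130,90,120,80)
    c=big(m,roi);r=cv2.minAreaRect(c);print(n,"green",r,[onz(n,*p,.114)[:2].round(4) for p in cv2.boxPoints(r)])
    m=mask(im,(8,70,50),(22,220,200));c=big(m,roi);r=cv2.minAreaRect(c);print(n,"cork",r,[onz(n,*p,.004)[:2].round(4) for p in cv2.boxPoints(r)])
g=cv2.cvtColor(t,cv2.COLOR_BGR2GRAY);print(g[198,262:322]);print(g[170:226,290])
E
```

```text
bowl top (array([0.52616622, 0.10982146]), np.float64(0.08203171986314367), (0.5258386135101318, 0.11012770235538483, 0.08277083933353424)) ell ((215.39283752441406, 204.95672607421875), (50.439090728759766, 51.73244857788086), 68.24668884277344) side ell ((233.0447998046875, 174.88475036621094), (48.369041442871094, 58.096923828125), 84.26062774658203) (203, 151, 60, 50)
top tub ((371.61676025390625, 206.13450622558594), (73.3132095336914, 40.824562072753906), 85.91438293457031) (349, 170, 46, 73)
 corners z.065 [array([ 0.5942, -0.3212]), array([ 0.5918, -0.4521]), array([ 0.3607, -0.4295]), array([ 0.3634, -0.3039])]
top green ((134.4764862060547, 237.3941192626953), (29.61100959777832, 7.917962551116943), 77.47119140625) [array([0.4815, 0.3692]), array([0.4846, 0.3462]), array([0.3977, 0.3296]), array([0.3948, 0.3522])]
top cork ((137.0294189453125, 223.61767578125), (70.0927963256836, 40.98851776123047), 75.96376037597656) [array([0.6021, 0.4621]), array([0.6238, 0.3307]), array([0.3958, 0.2838]), array([0.3762, 0.4106])]
side tub ((353.1682434082031, 312.7070617675781), (77.368
[... 395 characters left out ...]
93 , 0.3213])]
side cork ((178.17645263671875, 140.2941131591797), (29.49775505065918, 66.88444519042969), 59.03623962402344) [array([0.3802, 0.4076]), array([0.5995, 0.4609]), array([0.5796, 0.3227]), array([0.3735, 0.2818])]
[141 144 143 145 147 146 125 156 158  83  76  83  85  93 112 158 163 163
 164 161 161 164 160 161 165 163 165 161 163 162 161 165 166 161 162 163
 160 160 100  84  87  81  78  76  70  67  65  58 138 158 143 144 146 143
 140 142 144 142 142 139]
[147 151 148 152 154 157 161 158  98  62  65  65  67  71  75  78  85  84
  86  88 133 162 166 162 162 164 164 160 163 162 165 161 164 162 164 163
 162 161 161 162 162 163 160 164 131  97 116 154 152  91  77 134 149 145
 146 150]
```

View pics/c1.png

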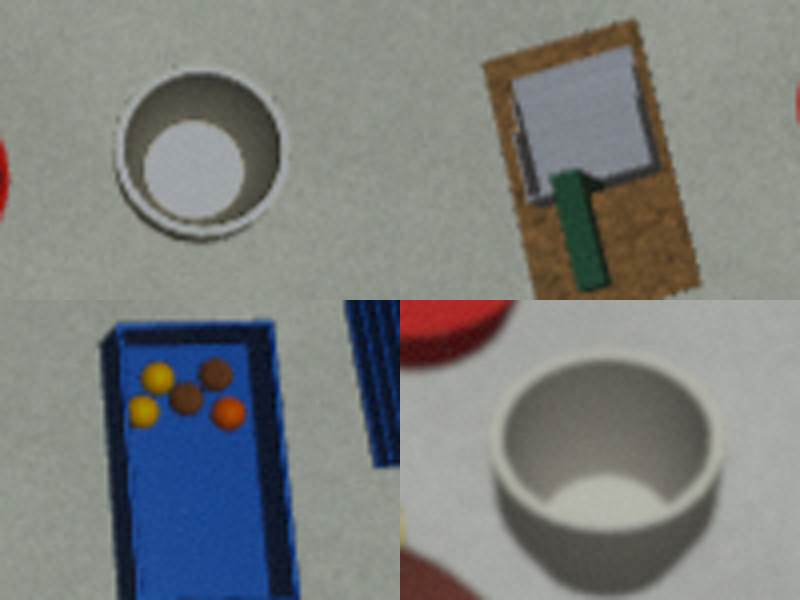

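The crop shows the pot's mouth ring clearly in both views, the scoop pan front pointing up-image with the handle toward the robot, and all five beads in the tub's far end (top-view pixels approx. (352-378, 258-268 /crop)).

```bash
cat >> h.py <<'E'
def tri(p,q):
    o1,d1=ray("top",*p);o2,d2=ray("side",*q)
    k=np.linalg.lstsq(np.stack([d1,-d2],1),o2-o1,rcond=None)[0]
    a,b=o1+k[0]*d1,o2+k[1]*d2;return ((a+b)/2).round(4),round(np.linalg.norm(a-b),4)
def mask(im,lo,hi): return cv2.inRange(cv2.cvtColor(im,cv2.COLOR_BGR2HSV),lo,hi)
def crop(m,roi):
    x,y,w,h=roi;z=np.zeros_like(m);z[y:y+h,x:x+w]=m[y:y+h,x:x+w];return z
def big(m,roi=None):
    m=crop(m,roi) if roi else m
    return max(cv2.findContours(m,cv2.RETR_EXTERNAL,cv2.CHAIN_APPROX_NONE)[0],key=cv2.contourArea)
def circ(n,c,z):
    P=np.array([onz(n,u,v,z)[:2] for u,v in cv2.convexHull(c)[:,0]])
    s=np.linalg.lstsq(np.c_[2*P,np.ones(len(P))],(P**2).sum(1),rcond=None)[0];return s[:2].round(4),np.sqrt(s[2]+s[:2]@s[:2]).round(4)
RED=lambda im:mask(im,(0,150,60),(8,255,255))|mask(im,(174,150,60),(180,255,255))
E
python3 - <<'E'
from h import *
t=cv2.imread("pics/top0.png");s=cv2.imread("pics/side0.png")
gt,gs=[cv2.cvtColor(i,cv2.COLOR_BGR2GRAY) for i in(t,s)]
ct=big(cv2.inRange(gt,0,115),(272,178,37,38));
print("pot top",circ("top",ct,.095),cv2.boundingRect(ct),gs[225,250:316])
cs=big(cv2.inRange(gs,0,125),(254,200,56,40));print(cv2.boundingRect(cs),circ("side",cs,.095))
e=lambda c:cv2.fitEllipse(cv2.convexHull(c))[0]
print("pot tri",tri(e(ct),e(cs)))
bt=big(RED(t),(180,170,70,70));bs=big(RED(s),(195,145,75,60))
def up(c): # rim ellipse in side: use left/right extreme points
    c=c[:,0];return (c[c[:,0]==c[:,0].min()].mean(0)+c[c[:,0]==c[:,0].max()].mean(0))/2
print("bowl tri",tri(up(bt),up(bs)))
# handle
G=lambda im,roi:big(mask(im,(55,80,20),(90,255,255)),roi)
a=G(t,(100,180,80,100));b=G(s,(130,90,120,80))
for nm,c in(("t",a),("s",b)): print(nm,cv2.boxPoints(cv2.minAreaRect(c)).round(1).tolist())
print("handle tri",tri(cv2.minAreaRect(a)[0],cv2.minAreaRect(b)[0]))
# pan in top
hsv=cv2.cvtColor(t,cv2.COLOR_BGR2HSV);print("pan hsv",hsv[210,136],"cork",hsv[245,150])
# tub edges rows
for v in range(172,244,6):
    r=t[v,335:405].astype(int);bl=r[:,0]-r[:,2];idx=np.where(bl>60)[0];br=np.where(bl>25)[0]
    print(v,335+idx[[0,-1]],335+br[[0,-1]], r[idx[-1]-6:idx[-1]+2,0])
for nm,lo,hi in(("y",(20,150,80),(34,255,255)),("o",(5,190,140),(14,255,255)),("br",(5,90,40),(18,215,135))):
    m=crop(mask(t,lo,hi),(348,175,36,28));n,l,st,ce=cv2.connectedComponentsWithStats(m)
    print(nm,[(st[i,4],ce[i].round(1),onz("top",*ce[i],.02)[:2].round(3)) for i in range(1,n) if st[i,4]>8])
E
```

```text
pot top (array([ 0.5228, -0.1233]), np.float64(0.0596)) (272, 178, 37, 38) [166 163 155 159 169 167 151 122 105 103 104 107 106 109 113 110 115 116
 117 117 119 121 120 121 122 122 120 121 121 124 120 121 121 120 120 117
 117 117 115 114 113 114 111 111 106 107 106 103 101  96  98  95  94  89
  94  99 127 157 169 165 157 158 163 164 169 169]
(256, 200, 52, 35) (array([ 0.5217, -0.1229]), np.float64(0.0581))
pot tri (array([ 0.5221, -0.1233,  0.0935]), np.float64(0.0008))
bowl tri (array([0.5262, 0.1118, 0.0525]), np.float64(0.0028))
t [[127.4000015258789, 223.8000030517578], [135.10000610351562, 222.10000610351562], [141.60000610351562, 251.0], [133.8000030517578, 252.6999969482422]]
s [[147.10000610351562, 119.5999984741211], [173.39999389648438, 111.5999984741211], [176.5, 121.9000015258789], [150.1999969482422, 129.89999389648438]]
handle tri (array([0.4399, 0.3521, 0.1045]), np.float64(0.0013))
pan hsv [106  24 138] cork [ 16 142 108]
172 [349 388] [349 388] [ 41  43  42  39  35 110 129 139]
178 [350 388] [349 388] [ 57  34  43  40  36  36 134 135]
184 [350 389] [350 389] [ 46  3
[... 178 characters left out ...]
8  41  38 145 132 134]
208 [352 391] [352 391] [ 49  39  43  44  45  49 128 142]
214 [352 392] [349 392] [ 43  39  39  37  40 126 127 139]
220 [353 392] [353 393] [ 60  40  41  40  43  30 138 127]
226 [353 393] [350 393] [ 44  44  40  43  42  95 128 142]
232 [354 393] [350 394] [ 64  41  40  41  40  34 140 129]
238 [354 394] [353 394] [ 50  40  40  39  40  68 135 139]
y [(np.int32(44), array([359.1, 184.2]), array([ 0.558, -0.36 ])), (np.int32(42), array([355.5, 192.6]), array([ 0.531, -0.345]))]
o [(np.int32(23), array([377.5, 192.4]), array([ 0.525, -0.416]))]
br [(np.int32(41), array([373.9, 183.3]), array([ 0.557, -0.409])), (np.int32(41), array([366.1, 189.2]), array([ 0.539, -0.381]))]
```

Request:
servo_tool --pt "0.5 20 -12 0 0" --pt "0.5 40 -23 0 0" --pt "0.5 45 -26 0 0" --pt "0.5 45 -26 0 0" --pt "0.5 45 -26 0 0" --pt "0.5 45 -26 0 0" --pt "0.5 45 -26 0 0" --pt "0.5 45 -26 0 0" --pt "0.5 45 -27 0 0" --pt "0.5 40 -23 0 0" --pt "0.5 30 -19 0 0" --pt "0.5 0 0 0 0" --force 90

```text
t: 1.6
tool_pos: [0.546, -0.1808, 0.2018]
tool_rot: [-3.088, -0.572, 0.001]
contact_force: [-0.1, 0.2, -0.6]
opening: 0.0428
grip_force: 0.0
```

```bash
cat >> h.py <<'E'
from scipy.spatial.transform import Rotation as Ro
def go(x,y,z,yaw=None):
    "remaining shift in tool axes (mm) and spin (deg); yaw = world angle of tool x wanted. shift given in the CURRENT tool axes"
    o=get_obs();R=Ro.from_rotvec(o["tool_rot"]).as_matrix();d=R.T@(np.array([x,y,z])-o["tool_pos"])*1000
    a=np.degrees(np.arctan2(R[1,0],R[0,0]));print("t",round(o["t"],2),"pos",o["tool_pos"].round(4),"yaw",a.round(2),"shift",d.round(1),"spin",None if yaw is None else -round((yaw-a+180)%360-180,2),"F",o["contact_force"].round(1),"grip",round(o["grip_force"],1),round(o["opening"],4))
E
python3 - <<'E'
from h import *
o=get_obs();R=Ro.from_rotvec(o["tool_rot"]).as_matrix()
p=np.array([.5223,-.123])+.064*R[:2,1];go(*p,.063)
E
```

```text
t 1.6 pos [ 0.546  -0.1808  0.2018] yaw 20.98 shift [ -1.4   1.7 138.8] spin None F [-0.1  0.2 -0.6] grip 0.0 0.0428
```

Request:
servo_tool --pt "0.5 -1.4 1.7 20 0" --pt "0.5 0 0 40 0" --pt "0.5 0 0 40 0" --pt "0.5 0 0 27 0" --pt "0.5 0 0 12 0" --pt "0.5 0 0 0 0" --pt "0 0 0 0 0" --pt "0 0 0 0 0" --pt "0 0 0 0 0" --pt "0 0 0 0 0" --pt "0 0 0 0 0" --force 90

```text
t: 2.98
tool_pos: [0.5447, -0.1858, 0.0633]
tool_rot: [-3.09, -0.565, -0.0]
contact_force: [-0.5, 1.1, 1.3]
opening: 0.0004
grip_force: 0.6
```

```bash
python3 - <<'E'
from h import *
go(.545,-.183,.063)
a=save("top","t1")[150:250,230:350,::-1];b=save("side","s1")[150:260,200:332,::-1]
cv2.imwrite("pics/c2.png",np.hstack([cv2.resize(a,(400,333),interpolation=2),cv2.resize(b,(400,333),interpolation=2)]))
E
```

```text
t 2.98 pos [ 0.5447 -0.1858  0.0633] yaw 20.73 shift [ 1.2 -2.6  0.3] spin None F [-0.5  1.1  1.3] grip 0.6 0.0004
```

View pics/c2.png

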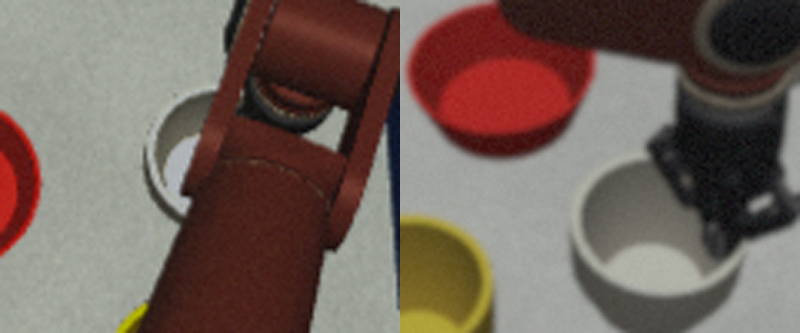

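The side crop shows the gripper closed at the right side of the pot's mouth (pixel about (304,229)), and the pot shifted a few pixels right; I'll check the geometry numerically.

```bash
python3 - <<'E'
from h import *
print("tcp in side",proj("side",[.5447,-.1858,.0633]),"in top",proj("top",[.5447,-.1858,.0633]))
s=cv2.imread("pics/s1.png");g=cv2.cvtColor(s,cv2.COLOR_BGR2GRAY)
c=big(cv2.inRange(g,95,128),(257,205,40,45));print(cv2.boundingRect(c))
for v in(215,220,225):print(v,g[v,250:325])
# candidate centre: fit left/top arc points
pts=[]
for v in range(203,236,3):
    r=g[v,245:300].astype(int);k=np.where((r[:-1]>=135)&(r[1:]<135))[0]
    k=[j for j in k if r[max(0,j-4):j+1].max()>145]
    if k: pts.append((245+k[0]+1,v))
print(pts)
from scipy.optimize import least_squares
for z in(.095,):
    P=np.array([onz("side",u,v,z)[:2] for u,v in pts])
    f=least_squares(lambda q:np.hypot(*(P-q).T)-.06,[.52,-.13],loss="soft_l1",f_scale=.002);print(f.x,f.fun.round(4))
cv2.imwrite("pics/c3.png",cv2.resize(s[190:260,245:335],(800,622),interpolation=2)[:600])
E
```

```text
tcp in side (np.float64(305.0692988749238), np.float64(240.55623055852823)) in top (np.float64(308.279387418292), np.float64(190.05484095244887))
(260, 205, 37, 31)
215 [159 158 160 159 159 162 164 167 174 167 149 116  89  80  82  82  84  87
  91  95  95  93  95  97  95  96  96  98  98  99  98  99  98  99  99  98
  99  97  98  91  80  62  35  28  28  33  31  30  20  22  20  14  22  22
  23  14  19  20  23  23  21  22  20  15  31  35  55  81  98 119 132 128
 105  69  45]
220 [164 164 162 161 163 163 168 170 166 140 104  87  85  87  86  90  92  93
  97  96  97  99  98  98 101 106 104 103 106 104 105 106 107 104 104 101
 107 105 108 105 103 102 101 102  97  97  91  79  62  39  24  23  19  23
  18  26  26  11  28  16  20  25  33  34  43  63  74  74  57  42  44  45
  48  51  45]
225 [164 162 162 163 157 154 153 164 167 147 118  92  93  95  93  99  98  99
 103 105 105 107 108 109 109 110 111 111 111 113 111 110 111 113 115 113
 112 111 112 109 112 109 108 109 108 105 107 101  97  81  58  55  69  69
  56  39  23  17  24  15  17  24  16  27  16  10  20  18  22  29  19  26
  34  45  56]
[(np.int64(276), 203), (np.int64(269), 206), (np.int64(265), 209), (np.int64(263), 212), (np.int64(261), 215), (np.int64(260), 218), (np.int64(260), 221), (np.int64(260), 224), (np.int64(260), 227), (np.int64(256), 230), (np.int64(256), 233)]
[ 0.52385584 -0.135988  ] [ 0.001   0.0009  0.0008 -0.0007 -0.0005 -0.0008 -0.002  -0.0019 -0.0004
  0.0106  0.0137]
```

View pics/c3.png

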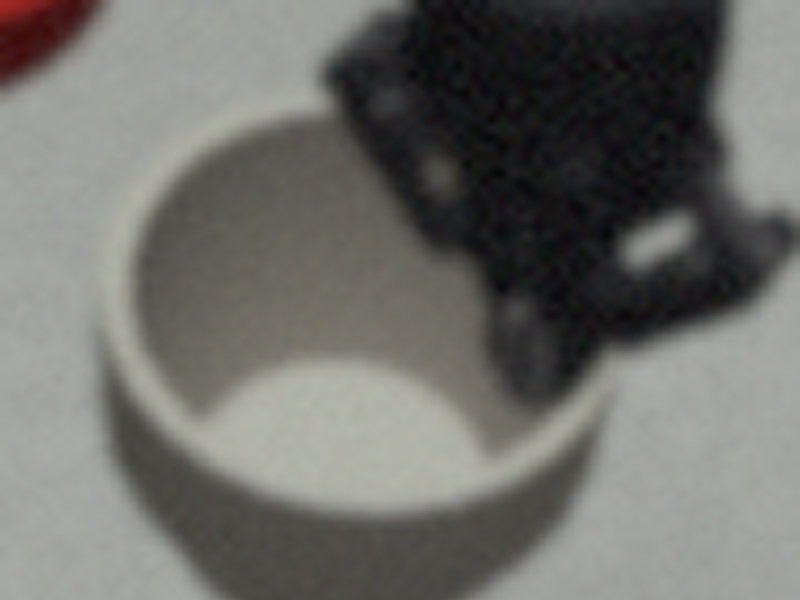

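Request:
servo_tool --pt "0 0 0 -10 0" --pt "0 0 0 -30 0" --pt "0 0 0 -40 0" --pt "0 0 0 -40 0" --pt "0 0 0 -15 0" --pt "0 0 0 0 0"

```text
t: 3.82
tool_pos: [0.5452, -0.1863, 0.1992]
tool_rot: [3.089, 0.565, 0.003]
contact_force: [-0.1, -0.5, 0.0]
opening: -0.0003
grip_force: 0.0
```

```bash
python3 - <<'E'
from h import *
go(.545,-.183,.2)
a=save("top","t2")[150:250,230:350,::-1];s=save("side","s2")[...,::-1]
g=cv2.cvtColor(np.ascontiguousarray(s),cv2.COLOR_BGR2GRAY)
cv2.imwrite("pics/c4.png",np.hstack([cv2.resize(a,(400,333),interpolation=2),cv2.resize(s[140:260,200:344],(400,333),interpolation=2)]))
E
```

```text
t 3.83 pos [ 0.5452 -0.1863  0.1992] yaw 20.73 shift [ 1.  -3.2 -0.8] spin None F [-0.1 -0.5  0. ] grip 0.0 -0.0003
```

View pics/c4.png

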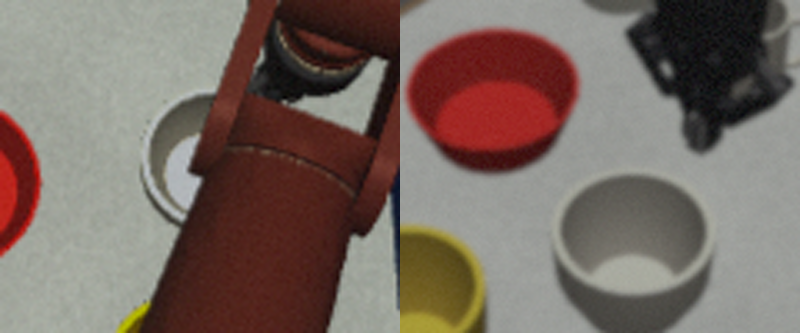

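The pot stayed upright on the table and free of the gripper, moved about 10 px right-down in the side view at (282,222). I'll re-measure it and check where the fingertips project.

```bash
python3 - <<'E'
from h import *
print("tcp side",proj("side",[.5452,-.1863,.1992]))
s=cv2.imread("pics/s2.png");g=cv2.cvtColor(s,cv2.COLOR_BGR2GRAY)
k=cv2.inRange(g,0,45);ys,xs=np.where(crop(k,(285,150,60,60)));m=ys.max();print("finger lowest px",m,xs[ys>=m-1])
c=big(cv2.inRange(g,0,128),(258,203,49,35));h=cv2.convexHull(c);print(cv2.boundingRect(c),circ("side",h,.095))
print(g[218,250:320]);print(g[195:260,282])
E
```

```text
tcp side (np.float64(308.0083915971393), np.float64(200.76538302239555))
finger lowest px 192 [306 310 311 312 310]
(258, 203, 49, 35) (array([ 0.5205, -0.1338]), np.float64(0.0588))
[157 155 153 154 158 161 163 152 127  96  84  83  85  89  91  90  94  93
  94  94  98  98  97  99  99 100 100 103 102 102 100 104 103 101 100 102
 100 101 102 101  98  96  97  98  95  93  92  92  88  90  87  85  83  82
  78  80  75  79  92 126 149 162 163 164 160 160 159 158 160 162]
[152 154 153 156 159 162 160 143 107  91  87  88  90  91  94  92  92  96
  95  95  97  99 101 103 101 105 106 104 108 108 112 111 112 113 114 122
 137 153 164 169 169 166 168 169 166 170 165 168 167 163 148 117  87  77
  78  73  75  76  73  75  74  73  73  68  72]
```

```bash
python3 - <<'E'
from h import *
go(.5437,-.1936,.05)
E
```

```text
t 3.92 pos [ 0.5438 -0.1856  0.1962] yaw 20.73 shift [ -2.7   7.8 146.2] spin None F [-0.1 -0.1 -0.3] grip 0.0 -0.0004
```

Request:
servo_tool --pt "0.5 -3 6.5 20 0" --pt "0.5 0 0 40 0" --pt "0.5 0 0 40 0" --pt "0.5 0 0 30 0" --pt "0.5 0 0 18 0" --pt "0.5 0 0 0 0" --pt "0.2 0 0 0 0" --pt "0 0 0 0 0" --pt "0 0 0 0 0" --pt "0 0 0 0 0" --pt "0 0 0 0 0" --force 90

```text
t: 5.3
tool_pos: [0.5454, -0.1934, 0.0521]
tool_rot: [3.089, 0.565, 0.004]
contact_force: [-0.4, 1.0, 6.1]
opening: 0.0057
grip_force: 89.4
```

Request:
servo_tool --pt "0 0 0 -5 0" --pt "0 0 0 -15 0" --pt "0 0 0 -25 0" --pt "0 0 0 -25 0" --pt "0 0 0 -10 0" --pt "0 0 0 0 0"

```text
t: 6.05
tool_pos: [0.5445, -0.1934, 0.1309]
tool_rot: [3.089, 0.565, 0.002]
contact_force: [-0.0, 1.4, -3.2]
opening: 0.0055
grip_force: 88.5
```

```bash
python3 - <<'E'
from h import *
go(.5439,-.1936,.13)
s=save("side","s3")[...,::-1];t=save("top","t3")[...,::-1];g=cv2.cvtColor(np.ascontiguousarray(s),cv2.COLOR_BGR2GRAY)
g=cv2.cvtColor(np.ascontiguousarray(s),cv2.COLOR_BGR2GRAY)
cv2.imwrite("pics/c5.png",np.hstack([cv2.resize(t[150:250,230:350],(400,333),interpolation=2),cv2.resize(s[140:260,200:344],(400,333),interpolation=2)]))
E
```

```text
t 6.05 pos [ 0.5445 -0.1934  0.1309] yaw 20.73 shift [-0.7  0.   0.9] spin None F [-0.   1.4 -3.2] grip 88.5 0.0055
```

View pics/c5.png

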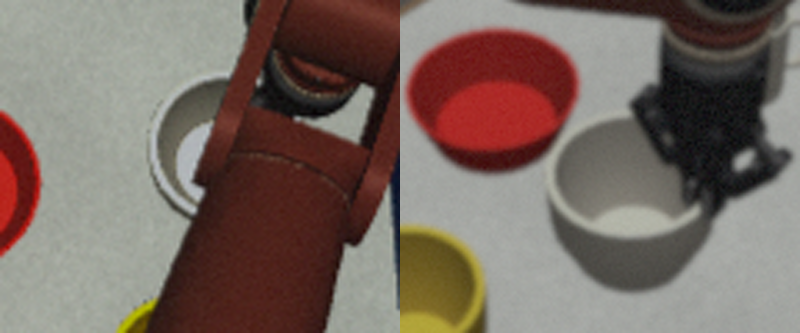

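The pot hangs level in the gripper with its rim pinched (side crop (630,200)); now over the bowl.

Request:
servo_tool --pt "0 5 -12 0 0" --pt "0 13 -32 0 0" --pt "0 18 -46 0 0" --pt "0 18 -46 0 0" --pt "0 18 -46 0 0" --pt "0 13 -32 0 0" --pt "0 5.8 -12.3 0 0" --pt "0 0 0 0 0" --pt "0 0 0 0 0"

```text
t: 7.28
tool_pos: [0.5489, 0.0498, 0.1298]
tool_rot: [3.09, 0.564, -0.001]
contact_force: [0.1, -0.2, -2.2]
opening: 0.0055
grip_force: 88.7
```

```bash
python3 - <<'E'
from h import *
go(.5487,.0502,.13)
s=save("side","s4")[...,::-1];t=save("top","t4")[...,::-1]
s=np.ascontiguousarray(s);t=np.ascontiguousarray(t);g=cv2.cvtColor(s,cv2.COLOR_BGR2GRAY)
# mouth of pot in side, predicted rim z = .13+.045
for z in(.175,):
    c=np.array([.526,.110,z]);print("pred mouth px",proj("side",c),proj("top",c), "left/right",[proj("side",c+[.06*np.cos(a),.06*np.sin(a),0]) for a in(2.5,-.64)])
cv2.imwrite("pics/c6.png",np.hstack([cv2.resize(t[140:260,150:294],(400,333),interpolation=2),cv2.resize(s[110:230,160:304],(400,333),interpolation=2)]))
E
```

```text
t 7.28 pos [0.5489 0.0498 0.1298] yaw 20.68 shift [-0.  -0.4 -0.2] spin None F [ 0.1 -0.2 -2.2] grip 88.7 0.0055
pred mouth px (np.float64(229.78783792099122), np.float64(136.49333265803787)) (np.float64(211.34317904918777), np.float64(197.2609101751626)) left/right [(np.float64(205.66301327747738), np.float64(135.78770119194502)), (np.float64(254.0519571921701), np.float64(137.1776739884382))]
```

View pics/c6.png

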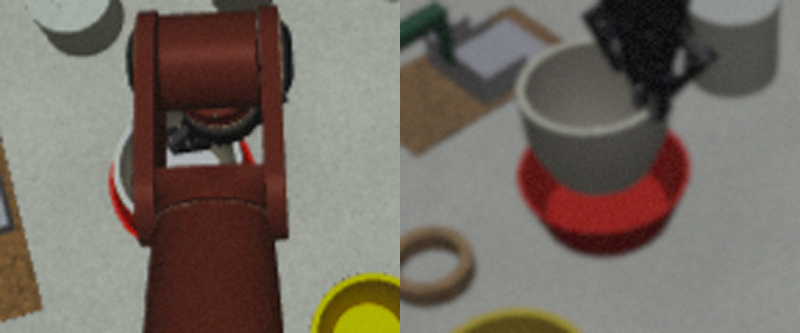

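The pot's mouth inner left edge sits at side pixel u≈205.7, exactly as predicted for being centred over the bowl, so I lower it.

Request:
servo_tool --pt "0 0 0 10 0" --pt "0 0 0 20 0" --pt "0 0 0 20 0" --pt "0 0 0 12 0" --pt "0 0 0 6 0" --pt "0 0 0 4 0" --pt "0 0 0 0 0"

```text
t: 8.25
tool_pos: [0.5495, 0.0508, 0.059]
tool_rot: [-3.09, -0.565, -0.001]
contact_force: [-1.0, -1.1, 0.7]
opening: 0.0054
grip_force: 89.3
```

Request:
servo_tool --pt "0 0 0 1.5 0" --pt "0 0 0 0 0"

```text
t: 8.5
tool_pos: [0.5499, 0.0504, 0.0582]
tool_rot: [3.089, 0.565, 0.003]
contact_force: [-2.8, -2.6, 4.8]
opening: 0.0055
grip_force: 90.4
```

Request:
servo_tool --pt "0.3 0 0 0 0" --pt "0.3 0 0 0 0" --pt "0.3 0 0 0 0" --pt "0.3 0 0 -10 0" --pt "0.3 0 0 -30 0" --pt "0.5 0 0 -50 0" --pt "0.5 0 0 -50 0" --pt "0.6 0 0 -50 0" --pt "0.6 0 0 -10 0" --pt "0.6 0 0 0 0"

```text
t: 9.75
tool_pos: [0.5494, 0.0507, 0.2577]
tool_rot: [3.09, 0.565, 0.003]
contact_force: [-0.3, 0.4, -0.9]
opening: 0.0513
grip_force: 0.0
```

```bash
python3 - <<'E'
from h import *
print(get_obs()["t"],get_obs()["tool_pos"],get_obs()["q"][5])
# pot measured in side
s=np.ascontiguousarray(save("side","s5")[...,::-1]);g=cv2.cvtColor(s,cv2.COLOR_BGR2GRAY)
c0=np.array([.526,.11,.101]);u,v=proj("side",c0);print(u,v);u=int(u);v=int(v)
print(g[v,u-40:u+40]);print(g[v-30:v+30,u])
bs=big(RED(s),(195,130,75,75));print("bowl",cv2.boundingRect(bs))
# scoop: handle from clean first images, corner pairs; handle axis
t=cv2.imread("pics/top0.png")
hsv=cv2.cvtColor(t,cv2.COLOR_BGR2HSV);pan=crop(cv2.inRange(hsv,(95,10,110),(125,60,255)),(110,180,55,55));c=big(pan)
r=cv2.minAreaRect(c);print("pan px",cv2.boxPoints(r).round(1).tolist(),[onz("top",*p,.0065)[:2].round(4).tolist() for p in cv2.boxPoints(r)])
E
```

```text
9.75 [0.54937539 0.05073182 0.257718  ] 1.1661138314430375
231.96997029111046 158.572549388983
[133 134 136 135 133 135 134 134 132 133 133 132 132 133 137 137 137 122
  98  77  69  70  73  72  74  75  77  79  79  82  83  80  81  80  81  83
  85  83  82  85  85  84  83  80  82  82  81  79  81  79  78  80  81  79
  77  76  72  73  73  69  67  68  78 107 131 135 122 109 110 122 131 131
 134 134 134 135 132 134 133 130]
[133 135 133 136 136 134 139 137 136 136 136 137 136 136 136 137 133 118
  93  75  76  77  77  77  80  80  76  79  84  80  85  85  85  88  87  88
  92  92  92  97  95  95  97  98 102 113 128 139 142 140 135 113  84  66
  64  61  61  65  61  61]
bowl (203, 161, 61, 35)
pan px [[117.0999984741211, 200.3000030517578], [146.6999969482422, 191.8000030517578], [154.6999969482422, 219.8000030517578], [125.0999984741211, 228.3000030517578]] [[0.5799, 0.434], [0.5994, 0.3366], [0.504, 0.3136], [0.4853, 0.4096]]
```

Request:
servo_tool --pt "0.7 0.5 -19 0 0" --pt "0.7 1 -40 0 0" --pt "0.7 1.5 -50 0 0" --pt "0.7 1.5 -50 0 0" --pt "0.7 1.5 -50 0 0" --pt "0.7 1.5 -50 0 0" --pt "0.7 1 -40 0 0" --pt "0.7 1 -20 30 0" --pt "0.7 0 0 50 8.2" --pt "0.7 0 0 30 0" --pt "0.7 0 0 0 0"

```text
t: 11.18
tool_pos: [0.4412, 0.3514, 0.1416]
tool_rot: [3.119, 0.344, -0.014]
contact_force: [-0.4, -0.4, -0.8]
opening: 0.0598
grip_force: 0.0
```

```bash
python3 - <<'E'
from h import *
go(.4448,.352,.076,12.5)
# tub geometry from clean first image: left/right rim edge lines at z=.065
t=cv2.imread("pics/top0.png").astype(int)
L,Rr=[],[]
for v in range(174,241):
    b=(t[v,:,0]-t[v,:,2]).astype(float);
    i=345+np.argmax(b[345:360]>65);j=396-np.argmax(b[396:382:-1]>65)
    li=i-(b[i]-65)/(b[i]-b[i-1]) ; rj=j+(b[j]-65)/(b[j]-b[j+1])
    L.append(onz("top",li,v,.065)[:2]);Rr.append(onz("top",rj,v,.065)[:2])
for P in(np.array(L),np.array(Rr)):
    k=np.polyfit(P[:,0],P[:,1],1);print("edge y at x=.36,.59",np.polyval(k,[.36,.475,.59]).round(4),"ang",np.degrees(np.arctan(k[0])).round(2),"res",np.std(P[:,1]-np.polyval(k,P[:,0])).round(4))
for u in(360,370,380):
    b=(t[:,u,0]-t[:,u,2]);w=np.where(b[160:250]>50)[0]+160;print(u,w[0],w[-1],onz("top",u,w[0]-.5,.065)[:2].round(4),onz("top",u,w[-1]+.5,.065)[:2].round(4), b[166:174],b[238:247])
E
```

```text
t 11.18 pos [0.4412 0.3514 0.1416] yaw 12.58 shift [ 4.2  0.1 65.5] spin 0.08 F [-0.4 -0.4 -0.8] grip 0.0 0.0598
edge y at x=.36,.59 [-0.3043 -0.3128 -0.3214] ang -4.25 res 0.0006
edge y at x=.36,.59 [-0.4299 -0.4382 -0.4464] ang -4.11 res 0.0002
360 171 241 [ 0.5926 -0.3575] [ 0.3696 -0.3238] [ 0 -5 -3 -5 47 83 47 25] [119 118 117  72  35   6   1  -4  -5]
370 170 241 [ 0.593  -0.3898] [ 0.3668 -0.3543] [-4 -3 -5 -5 54 72 36 24] [118 106 119  66  22  -1  -3  -3  -3]
380 170 241 [ 0.5901 -0.4216] [ 0.364  -0.3848] [-6 -5 -4 -5 66 67 27 21] [115 101 111  66  25   4  -2  -1  -3]
```

Request:
servo_tool --pt "0.7 0 0 20 0" --pt "0.7 0 0 30 0" --pt "0.7 0 0 20 0" --pt "0.7 0 0 0 0" --pt "0 0 0 0 0" --pt "0 0 0 0 0" --pt "0 0 0 0 0" --pt "0 0 0 0 0" --force 120

```text
t: 12.18
tool_pos: [0.4458, 0.3531, 0.0787]
tool_rot: [-3.122, -0.343, -0.003]
contact_force: [-3.2, -1.0, 5.9]
opening: 0.0172
grip_force: 117.7
```

Request:
servo_tool --pt "0 0 0 -10 0" --pt "0 0 0 -30 0" --pt "0 0 0 -30 0" --pt "0 0 0 -10 0" --pt "0 0 0 0 0" --pt "0 0 0 0 0"

```text
t: 12.92
tool_pos: [0.444, 0.3518, 0.1548]
tool_rot: [3.122, 0.343, -0.004]
contact_force: [0.4, -0.4, -2.2]
opening: 0.0174
grip_force: 118.1
```

```bash
cat >> h.py <<'E'
def pitch(n="side",f="p",gripx=-.095):
    "nose-down pitch of the scoop from the handle's long axis in the image"
    s=np.ascontiguousarray(save(n,f)[...,::-1]);o=get_obs();R=Ro.from_rotvec(o["tool_rot"]).as_matrix();x=R[:,0]*[1,1,0];x/=np.linalg.norm(x)
    u,v=map(int,proj(n,o["tool_pos"]+[0,0,.025]));m=mask(s,(55,80,20),(90,255,255));m=crop(m,(max(u-50,0),max(v-50,0),100,100));ys,xs=np.where(m)
    b=cv2.boxPoints(cv2.minAreaRect(np.c_[xs,ys].astype(np.int32)));e=max([b[1]-b[0],b[2]-b[1]],key=np.linalg.norm);a=np.degrees(np.arctan2(e[1],e[0]))
    p0=o["tool_pos"]+[0,0,.025];T=np.radians(np.arange(-40,41,1.))
    A=[]
    for k in T:
        d=x*np.cos(k)-[0,0,np.sin(k)];q=np.array(proj(n,p0+.045*d))-proj(n,p0-.045*d);A.append(np.degrees(np.arctan2(q[1],q[0])))
    D=np.abs((np.array(A)-a+90)%180-90);print(n,"handle px",len(xs),"img ang",a.round(1),"pitch nose-down",np.degrees(T[D.argmin()]),"dA/dT",((A[41]-A[39]+180)%360-180)/2)
    return s
E
python3 - <<'E'
from h import *
go(.4448,.352,.1565,12.5)
pitch("side","p1");pitch("top","p1t")
E
```

```text
t 12.93 pos [0.444  0.3518 0.1548] yaw 12.53 shift [ 0.8  0.  -1.8] spin 0.03 F [ 0.4 -0.4 -2.2] grip 118.1 0.0174
side handle px 184 img ang 78.7 pitch nose-down -40.0 dA/dT 0.888984578601665
top handle px 0 img ang 0.0 pitch nose-down -40.0 dA/dT 0.27860656438197395
```

Request:
servo_tool --pt "0 0 0 0 0" --pt "0 0 0 0 0" --pt "0 0 0 0 0" --pt "0 0 0 0 0" --force 20

```text
t: 13.52
tool_pos: [0.445, 0.3525, 0.1567]
tool_rot: [-3.123, -0.343, -0.0]
contact_force: [0.3, 0.4, -1.8]
opening: 0.0176
grip_force: 118.1
```

```bash
python3 - <<'E'
from h import *
go(.4448,.352,.1565,12.5)
pitch("side","p2")
E
```

```text
t 13.53 pos [0.445  0.3525 0.1567] yaw 12.53 shift [-0.3  0.4  0.2] spin 0.03 F [ 0.3  0.4 -1.8] grip 118.1 0.0176
side handle px 176 img ang 82.4 pitch nose-down -40.0 dA/dT 0.8908845741370897
```

```bash
python3 - <<'E'
from h import *
s=cv2.imread("pics/p2.png");print(proj("side",[.445,.3525,.18]))
cv2.imwrite("pics/c7.png",cv2.resize(s[60:180,90:250],(800,600),interpolation=2))
E
```

```text
(np.float64(158.62923358736433), np.float64(97.65815483822637))
```

View pics/c7.png

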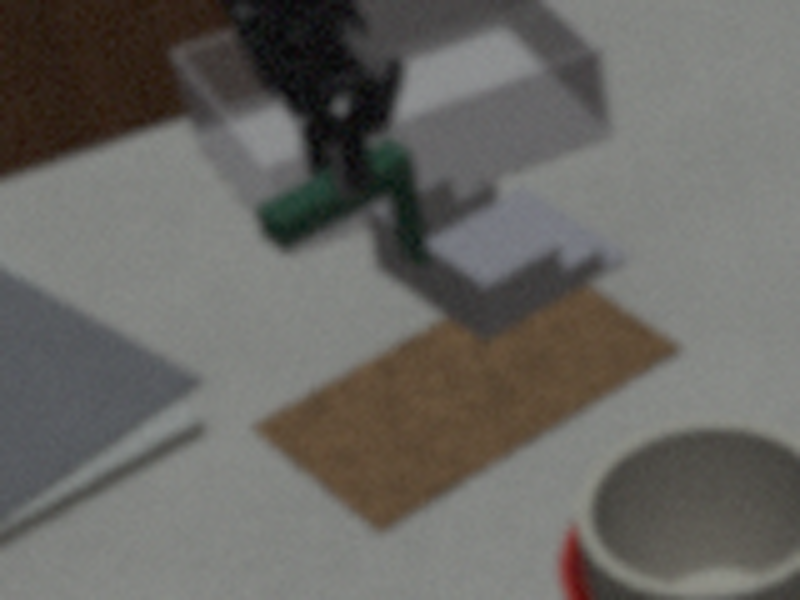

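The side crop shows the scoop held level: handle runs parallel to the mat's long edge, pan about 75 mm above the mat. Test whether a lighter grip takes effect.

Request:
servo_tool --pt "0.1 0 0 0 0" --pt "0.1 0 0 0 0" --pt "0 0 0 0 0" --force 20

```text
t: 13.95
tool_pos: [0.445, 0.3524, 0.1566]
tool_rot: [-3.123, -0.343, -0.0]
contact_force: [-0.6, 0.3, -2.7]
opening: 0.0175
grip_force: 118.1
```

Request:
servo_tool --pt "0 0 0 25 0" --pt "0 0 0 40 0" --pt "0 0 0 14 0" --pt "0 0 0 0 0" --pt "0.4 0 0 0 0" --pt "0.4 0 0 0 0" --pt "0 0 0 0 0" --pt "0 0 0 0 0" --pt "0 0 0 0 0" --force 20

```text
t: 15.08
tool_pos: [0.4452, 0.3527, 0.0781]
tool_rot: [-3.122, -0.343, -0.001]
contact_force: [-0.7, 0.7, 1.8]
opening: 0.0213
grip_force: 22.6
```

Request:
servo_tool --pt "0 0 0 -15 0" --pt "0 0 0 -35 0" --pt "0 0 0 -35 0" --pt "0 0 0 -15 0" --pt "0 0 0 0 0" --pt "0 0 0 0 0"

```text
t: 15.82
tool_pos: [0.444, 0.3518, 0.1756]
tool_rot: [3.122, 0.343, -0.005]
contact_force: [0.4, 0.0, -2.9]
opening: 0.021
grip_force: 22.0
```

```bash
cat >> h.py <<'E'
def green(n,f):
    "image direction of the handle bar from its tail to its front top end, tail = lowest-left"
    s=np.ascontiguousarray(save(n,f)[...,::-1]);o=get_obs();u,v=map(int,proj(n,o["tool_pos"]+[0,0,.025]))
    m=crop(mask(s,(55,70,20),(90,255,255)),(max(u-60,0),max(v-60,0),120,120));P=np.argwhere(m)[:,::-1];h=cv2.convexHull(P)[:,0];print("green hull",h.tolist(),"tcp+25 px",u,v);return s
E
python3 - <<'E'
from h import *
go(.4448,.352,.1565,12.5)
green("side","p3")
s=cv2.imread("pics/p2.png");P=np.argwhere(crop(mask(s,(55,70,20),(90,255,255)),(100,50,120,120)))[:,::-1];print(cv2.convexHull(P)[:,0].tolist())
E
```

```text
t 15.82 pos [0.444  0.3518 0.1756] yaw 12.53 shift [ 0.9 -0.  19.1] spin 0.03 F [ 0.4  0.  -2.9] grip 22.0 0.021
green hull [[172, 105], [170, 105], [143, 101], [142, 100], [141, 97], [139, 51], [145, 38], [155, 33], [158, 42], [169, 87], [172, 101]] tcp+25 px 156 91
[[173, 111], [145, 106], [144, 105], [143, 103], [140, 59], [141, 57], [144, 55], [154, 50], [162, 52], [171, 94], [173, 107]]
```

Request:
servo_tool --pt "0 0 0 -62 0" --pt "0 0 0 -20 0" --pt "0 0 0 15 0" --pt "0 0 0 20 0" --pt "0 0 0 20 0" --pt "0 0 0 27 0" --pt "0 0 0 0 0"

```text
t: 16.75
tool_pos: [0.442, 0.3507, 0.1717]
tool_rot: [3.119, 0.342, -0.015]
contact_force: [0.2, -0.6, -2.3]
opening: 0.0214
grip_force: 21.5
```

```bash
python3 - <<'E'
from h import *
go(.4448,.352,.1765,12.5)
s=green("side","p4")
a=cv2.imread("pics/p3.png")
cv2.imwrite("pics/c8.png",np.hstack([cv2.resize(x[40:160,90:230],(400,343),interpolation=2) for x in(a,s)]))
E
```

```text
t 16.75 pos [0.442  0.3507 0.1717] yaw 12.53 shift [ 3.  -0.7 -4.8] spin 0.03 F [ 0.2 -0.6 -2.3] grip 21.5 0.0214
green hull [[169, 106], [168, 110], [167, 110], [143, 101], [140, 98], [131, 38], [157, 42], [159, 47], [168, 89], [169, 102]] tcp+25 px 156 92
```

Request:
servo_tool --pt "0 0 0 20 0" --pt "0 0 0 35 0" --pt "0 0 0 30 0" --pt "0 0 0 12 0" --pt "0 0 0 3 0" --pt "0 0 0 0 0" --pt "0 0 0 -10 0" --pt "0 0 0 -25 0" --pt "0 0 0 -35 0" --pt "0 0 0 -35 0" --pt "0 0 0 -25 0" --pt "0 0 0 -10 0"

```text
t: 18.3
tool_pos: [0.446, 0.353, 0.2207]
tool_rot: [-3.121, -0.343, -0.007]
contact_force: [0.4, -0.8, -2.5]
opening: 0.0208
grip_force: 21.8
```

```bash
python3 - <<'E'
from h import *
go(.3421,-.3657,.2165,-4.2)
s=green("side","p5")
E
```

```text
t 18.3 pos [0.446  0.353  0.2207] yaw 12.53 shift [-257.3  679.1    2. ] spin 16.73 F [ 0.4 -0.8 -2.5] grip 21.8 0.0208
green hull [[170, 92], [141, 86], [137, 82], [130, 30], [136, 21], [152, 20], [156, 26], [166, 70], [169, 85]] tcp+25 px 154 76
```

Request:
servo_tool --pt "0 -6 15 0 0" --pt "0 -13 35 0 0" --pt "0 -20 52 0 0" --pt "0 -22 58 0 0" --pt "0 -22 58 0 0" --pt "0 -22 58 0 0" --pt "0 -22 58 0 0" --pt "0 -22 58 0 0" --pt "0 -22 58 0 0" --pt "0 -22 58 0 0" --pt "0 -22 58 0 0" --pt "0 -20 52 0 0"

```text
t: 19.85
tool_pos: [0.3474, -0.3035, 0.2157]
tool_rot: [-3.121, -0.34, 0.003]
contact_force: [1.5, -0.3, -1.8]
opening: 0.0215
grip_force: 21.8
```

Request:
servo_tool --pt "0 -12 35 0 0" --pt "0 -8.6 25.5 0 8.4" --pt "0 0 0 0 8.3" --pt "0 0 0 0 0" --pt "0 0 0 0 0"

```text
t: 20.48
tool_pos: [0.342, -0.3647, 0.2166]
tool_rot: [-3.138, 0.111, 0.002]
contact_force: [0.3, 0.5, -2.4]
opening: 0.0214
grip_force: 21.6
```

```bash
python3 - <<'E'
from h import *
go(.3421,-.3657,.2165,-4.2)
s=green("side","p6");t=save("top","p6t")[...,::-1]
cv2.imwrite("pics/c9.png",np.hstack([cv2.resize(t[140:260,320:420],(400,480),interpolation=2),cv2.resize(s[230:380,270:395],(400,480),interpolation=2)]))
E
```

```text
t 20.48 pos [ 0.342  -0.3647  0.2166] yaw -4.05 shift [0.2 1.  0.1] spin 0.15 F [ 0.3  0.5 -2.4] grip 21.6 0.0214
green hull [[293, 311], [292, 318], [251, 320], [250, 320], [249, 319], [246, 315], [245, 312], [245, 311], [246, 308], [265, 265], [267, 261], [277, 262], [282, 274], [293, 306]] tcp+25 px 273 301
```

```bash
python3 - <<'E'
from h import *
a=np.radians(-4.2);x=np.array([np.cos(a),np.sin(a),0]);y=np.array([-x[1],x[0],0]);g=np.array([.3421,-.3657,.143])
for n in("top","side"):
    im=cv2.imread("pics/p6t.png" if n=="top" else "pics/p6.png");hsv=cv2.cvtColor(im,cv2.COLOR_BGR2HSV)
    pr=lambda lx,ly:proj(n,g+x*(lx+.095)+y*ly)
    print(n,"corners FL FR RR RL",[tuple(np.round(pr(*q),1)) for q in((.055,.05),(.055,-.05),(-.055,-.05),(-.055,.05))])
    m=cv2.inRange(hsv,(95,5,95),(130,75,255)) if 0 else cv2.inRange(hsv,(0,0,90),(180,75,255))
    u,v=map(int,pr(0.02,0));print("centre hsv",hsv[v-2:v+3:2,u-2:u+3:2].tolist())
    # walk from the pan middle outwards along lx,ly and print saturation
    for nm,f in(("+x",lambda s:(s,0)),("+y",lambda s:(.045,s)),("-y",lambda s:(.045,-s))):
        r=[]
        for s in np.arange(.02,.076,.005):
            u,v=pr(*f(s));u,v=int(round(u)),int(round(v));r.append(int(hsv[v,u,1]) if 0<=v<384 else -1)
        print(nm,r)
E
```

```text
top corners FL FR RR RL [(np.float64(361.2), np.float64(196.2)), (np.float64(395.1), np.float64(195.6)), (np.float64(398.8), np.float64(233.0)), (np.float64(364.2), np.float64(233.6))]
centre hsv [[[105, 23, 153], [106, 25, 150], [115, 22, 154]], [[114, 24, 151], [108, 22, 151], [113, 22, 150]], [[111, 22, 148], [111, 23, 152], [107, 24, 147]]]
+x [21, 22, 26, 22, 25, 108, 202, 226, 255, 249, 255, 83]
+y [108, 106, 105, 114, 52, 54, 208, 202, 208, 200, 205, 209]
-y [26, 28, 34, 60, 14, 15, 16, 15, 12, 13, 15, 16]
side corners FL FR RR RL [(np.float64(328.9), np.float64(275.0)), (np.float64(359.6), np.float64(315.5)), (np.float64(308.5), np.float64(343.6)), (np.float64(280.0), np.float64(299.5))]
centre hsv [[[113, 23, 177], [115, 19, 177], [114, 21, 173]], [[113, 19, 176], [115, 16, 175], [115, 19, 176]], [[113, 18, 174], [110, 17, 175], [113, 17, 175]]]
+x [17, 19, 18, 19, 20, 29, 123, 184, 184, 200, 183, 182]
+y [83, 62, 3, 3, 4, 3, 8, 4, 7, 6, 9, 7]
-y [146, 28, 149, 49, 57, 95, 61, 108, 99, 98, 189, 190]
```

Request:
servo_tool --pt "0 5 -1 10 0" --pt "0 5 0 25 0" --pt "0 0 0 35 0" --pt "0 0 0 30 0" --pt "0 0 0 18 0" --pt "0 0 0 10 0" --pt "0 0 0 5 0" --pt "0 0 0 3 0" --pt "0 0 0 0 0"

```text
t: 21.7
tool_pos: [0.3533, -0.366, 0.0828]
tool_rot: [3.138, -0.115, 0.003]
contact_force: [-0.3, -0.6, 1.1]
opening: 0.0211
grip_force: 22.0
```

Request:
servo_tool --pt "0 0 0 1 0" --pt "0 8 0 0 0" --pt "0 12 0 0 0" --pt "0 12 0 0 0" --pt "0 12 0 0 0" --pt "0 12 0 0 0" --pt "0 12 0 0 0" --pt "0 8 0 0 0" --pt "0 6 0 0 0" --pt "0 4 0 0 0" --pt "0 4 0 0 0" --pt "0 0 0 0 0"

```text
t: 23.2
tool_pos: [0.4386, -0.3715, 0.0811]
tool_rot: [-3.138, 0.114, 0.016]
contact_force: [-17.6, 3.5, 12.5]
opening: 0.0208
grip_force: 24.6
```

```bash
cat >> h.py <<'E'
def beads(n,f):
    s=np.ascontiguousarray(save(n,f)[...,::-1]);r=[]
    for nm,lo,hi in(("y",(18,150,70),(34,255,255)),("o",(3,190,120),(14,255,255)),("br",(4,80,35),(18,230,135))):
        m=mask(s,lo,hi);N,l,st,ce=cv2.connectedComponentsWithStats(m)
        r+=[(nm,int(st[i,4]),ce[i].round(1)) for i in range(1,N) if 12<st[i,4]<150]
    return s,r
E
python3 - <<'E'
from h import *
go(.4,-.36,.0795,-4.2)
a=np.radians(-4.2);X=np.array([np.cos(a),np.sin(a)]);Y=np.array([-X[1],X[0]])
for n in("top","side"):
    s,r=beads(n,"b1"+n)
    for q in r:
        p=onz(n,*q[2],.0225)[:2]-[.4797,-.3758]
        if abs(p).max()<.16: print(n,q[0],q[1],q[2],"local",(p@X*1000).round(),(p@Y*1000).round())
E
```

```text
t 23.2 pos [ 0.4386 -0.3715  0.0811] yaw -4.16 shift [-39.3  -8.7   2. ] spin 0.04 F [-17.6   3.5  12.5] grip 24.6 0.0208
top y 87 [357.9 178.7] local 95.0 24.0
top o 37 [379.4 177.9] local 96.0 -47.0
top br 117 [369.2 181.7] local 84.0 -12.0
side o 14 [380.1 321.5] local 93.0 -36.0
side br 33 [325.5 268.8] local 67.0 129.0
```

Request:
servo_tool --pt "0 -2 0 1 0" --pt "0 -3 0 1 0" --pt "0 -3 0 1 0" --pt "0 -3 0 1 0" --pt "0 -3 0 1 0" --pt "0 0 0 0 0"

```text
t: 24.05
tool_pos: [0.4289, -0.3711, 0.0763]
tool_rot: [3.138, -0.114, 0.002]
contact_force: [1.1, 0.9, 5.7]
opening: 0.0213
grip_force: 24.2
```

```bash
cat > lk.py <<'E'
from h import *
import sys
go(.4,-.36,.0795,-4.2)
a=np.radians(-4.2);X=np.array([np.cos(a),np.sin(a)]);Y=np.array([-X[1],X[0]])
for n in("top","side"):
    s,r=beads(n,sys.argv[1]+n)
    for q in r:
        p=onz(n,*q[2],.03)[:2]-[.4797,-.3758]
        if abs(p).max()<.14: print(n,q[0],q[1],q[2],"local",(p@X*1000).round(),(p@Y*1000).round())
    # silver lip: scan along local x at several local y, first blue->silver
    hsv=cv2.cvtColor(s,cv2.COLOR_BGR2HSV);out=[]
    for ly in(-.03,0,.03):
        S=[]
        for lx in np.arange(.11,-.06,-.003):
            w=np.array([.4797,-.3758])+X*lx+Y*ly;u,v=proj(n,[*w,.012]);S.append(hsv[int(round(v)),int(round(u)),1])
        k=np.where(np.array(S)<70)[0];out.append((ly,None if len(k)==0 else round(.11-.003*k[0],3),None if len(k)==0 else round(.11-.003*k[-1],3)))
    print(n,"silver x range",out)
E
python3 lk.py b2
```

```text
t 24.05 pos [ 0.4289 -0.3711  0.0763] yaw -4.17 shift [-29.6  -8.9  -3.2] spin 0.03 F [1.1 0.9 5.7] grip 24.2 0.0213
top y 87 [358.2 179.9] local 89.0 25.0
top o 37 [379.9 177.9] local 94.0 -46.0
top br 113 [370.3 183.8] local 75.0 -13.0
top br 59 [397.1 213.9] local -25.0 -91.0
top br 23 [393.4 218.4] local -39.0 -77.0
top silver x range [(-0.03, np.float64(0.08), np.float64(0.011)), (0, np.float64(0.053), np.float64(-0.022)), (0.03, np.float64(0.086), np.float64(-0.058))]
side o 24 [381.7 320.1] local 94.0 -38.0
side br 18 [314.8 273.7] local 35.0 126.0
side br 14 [326.4 274.6] local 57.0 111.0
side br 13 [377.6 322.5] local 84.0 -38.0
side silver x range [(-0.03, np.float64(0.089), np.float64(-0.01)), (0, np.float64(0.101), np.float64(-0.01)), (0.03, np.float64(0.104), np.float64(-0.028))]
```

```bash
python3 - <<'E'
from h import *
t=cv2.imread("pics/b2top.png");s=cv2.imread("pics/b2side.png")
cv2.imwrite("pics/c10.png",np.hstack([cv2.resize(t[165:245,340:405],(390,480),interpolation=2),cv2.resize(s[260:344,300:404],(400,480),interpolation=2)]))
E
```

```text
(no output)
```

View pics/c10.png

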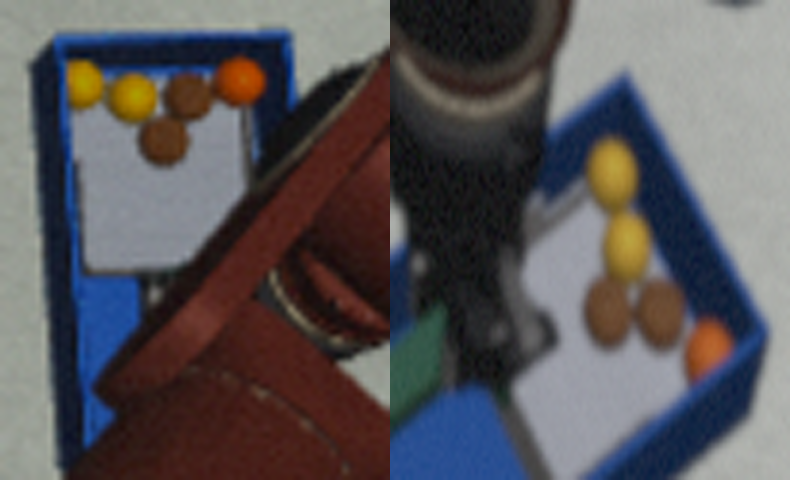

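The top crop shows four beads in a row along the far wall (yellow, yellow, brown, orange) with one brown behind, all on the front of the pan, which looks about level; I'll keep rocking it nose-up.

Request:
servo_tool --pt "0 -3 0 1 0" --pt "0 -3 0 1 0" --pt "0 -3 0 1 0" --pt "0 -3 0 1 0" --pt "0 -3 0 1 0" --pt "0 0 0 0 0"

```text
t: 24.9
tool_pos: [0.4131, -0.3692, 0.0701]
tool_rot: [-3.139, 0.115, 0.001]
contact_force: [2.3, -0.4, 1.1]
opening: 0.0213
grip_force: 23.7
```

```bash
python3 lk.py b3
```

```text
t 24.9 pos [ 0.4131 -0.3692  0.0701] yaw -4.19 shift [-13.8  -8.2  -9.3] spin 0.01 F [ 2.3 -0.4  1.1] grip 23.7 0.0213
top y 50 [358.4 189.7] local 56.0 27.0
top y 47 [357.7 206.5] local 1.0 34.0
top o 36 [377.4 186. ] local 67.0 -35.0
top br 15 [375.1 186.3] local 67.0 -28.0
top br 52 [368.3 206.3] local 1.0 -0.0
top br 27 [377.3 204.9] local 5.0 -30.0
top br 76 [396.8 222.1] local -51.0 -87.0
top silver x range [(-0.03, np.float64(0.098), np.float64(0.017)), (0, np.float64(0.101), np.float64(-0.034)), (0.03, np.float64(0.101), np.float64(-0.01))]
side y 85 [341.4 305.3] local 42.0 31.0
side y 18 [327.8 312.8] local 7.0 31.0
side o 50 [362.8 324. ] local 55.0 -26.0
side br 38 [361.5 327. ] local 49.0 -30.0
side br 55 [335.7 327.3] local 2.0 -5.0
side br 67 [343.1 338.4] local 2.0 -32.0
side silver x range [(-0.03, np.float64(0.104), np.float64(-0.01)), (0, np.float64(0.104), np.float64(-0.01)), (0.03, np.float64(0.104), np.float64(-0.046))]
```

All five beads rolled back into the pan (top px (358,190),(358,206),(377,186),(368,206),(377,205)). Lift gently.

Request:
servo_tool --pt "0 -1 0 -2 0" --pt "0 -1 0 -5 0" --pt "0 -1 0 -9 0" --pt "0 0 0 -13 0" --pt "0 0 0 -17 0" --pt "0 0 0 -21 0" --pt "0 0 0 -24 0" --pt "0 0 0 -22 0" --pt "0 0 0 -18 0" --pt "0 0 0 -14 0" --pt "0 0 0 -8 0" --pt "0 0 0 -4 0"

```text
t: 26.5
tool_pos: [0.4105, -0.3692, 0.2277]
tool_rot: [-3.139, 0.114, 0.0]
contact_force: [-0.6, -0.1, -3.3]
opening: 0.0213
grip_force: 23.3
```

```bash
cat > lk2.py <<'E'
from h import *
import sys
go(.378,.121,.2265,-4.2)
R={}
for n in("top","side"):
    s,r=beads(n,sys.argv[1]+n);o=get_obs();u,v=proj(n,o["tool_pos"]+[.1,0,-.05])
    for q in r:
        if np.hypot(q[2][0]-u,q[2][1]-v)<60: print(n,q[0],q[1],q[2])
E
python3 lk2.py b4
```

```text
t 26.5 pos [ 0.4105 -0.3692  0.2277] yaw -4.17 shift [ -68.1 -486.6    1.3] spin 0.03 F [-0.6 -0.1 -3.3] grip 23.3 0.0213
top y 123 [373.9 196.7]
top o 47 [388.6 192.4]
top br 117 [386.2 199.2]
top br 95 [422.9 210.9]
top br 14 [425.  219.5]
top br 22 [375.3 239.4]
side y 75 [341.5 278.7]
side o 73 [351.5 290.8]
```

Request:
servo_tool --pt "0 -2 -6 0 0" --pt "0 -4 -16 0 0" --pt "0 -5 -26 0 0" --pt "0 -5 -36 0 0" --pt "0 -5 -44 0 0" --pt "0 -5 -48 0 0" --pt "0 -5 -48 0 0" --pt "0 -5 -48 0 0" --pt "0 -5 -48 0 0" --pt "0 -5 -44 0 0" --pt "0 -5 -38 0 0" --pt "0 -5 -30 0 0"

```text
t: 28.1
tool_pos: [0.3848, 0.0677, 0.2272]
tool_rot: [-3.139, 0.112, 0.0]
contact_force: [0.9, 0.2, -2.7]
opening: 0.0214
grip_force: 23.2
```

Request:
servo_tool --pt "0 -4 -22 0 0" --pt "0 -4 -16 0 0" --pt "0 -3 -10 0 0" --pt "0 -1 -5 0 0" --pt "0 0 -2 0 0" --pt "0 0 0 0 0"

```text
t: 28.85
tool_pos: [0.3782, 0.1211, 0.2276]
tool_rot: [3.139, -0.115, -0.0]
contact_force: [-0.1, 0.4, -2.9]
opening: 0.0211
grip_force: 23.2
```

```bash
python3 lk2.py b5; python3 - <<'E'
from h import *
t=cv2.imread("pics/b5top.png");s=cv2.imread("pics/b5side.png")
a=np.radians(-4.2);x=np.array([np.cos(a),np.sin(a),0]);g=np.array([.378,.121,.2265+.0255])
# lip position: predict side px of lip centre for various pitches (nose-down +)
for p in(-15,-10,-5,0,5):
    q=np.radians(p);L=g+x*(.142*np.cos(q)-.099*np.sin(q))+[0,0,-.099*np.cos(q)-.142*np.sin(q)]
    print(p,"side",np.round(proj("side",L),1),"top",np.round(proj("top",L),1),L.round(3))
for n,im in(("side",s),("top",t)):
    hsv=cv2.cvtColor(im,cv2.COLOR_BGR2HSV);m=crop(cv2.inRange(hsv,(95,8,125),(130,60,255)),(150,60,150,150) if n=="side" else (150,130,130,110))
    c=big(m);print(n,cv2.contourArea(c),cv2.boxPoints(cv2.minAreaRect(c)).round(1).tolist())
print("pot mouth px side",proj("side",[.526,.11,.101]),"top",proj("top",[.526,.11,.101]))
E
```

```text
t 28.85 pos [0.3782 0.1211 0.2276] yaw -4.2 shift [-0.2  0.1  1.1] spin 0.0 F [-0.1  0.4 -2.9] grip 23.2 0.0211
side y 116 [195.7 140.2]
side o 18 [205.5 145.8]
-15 side [234.5 128.9] top [210.6 191. ] [0.54  0.109 0.193]
-10 side [232.8 134. ] top [211.2 194. ] [0.535 0.109 0.179]
-5 side [230.7 139.1] top [211.6 197.3] [0.528 0.11  0.166]
0 side [228.1 144.1] top [212.1 200.9] [0.52  0.111 0.153]
5 side [225.2 148.9] top [212.5 204.8] [0.51  0.111 0.141]
side 329.0 [[207.0, 136.5], [226.60000610351562, 127.69999694824219], [237.0, 151.0], [217.3000030517578, 159.6999969482422]]
top 493.0 [[195.0, 197.0], [229.0, 197.0], [229.0, 233.0], [195.0, 233.0]]
pot mouth px side (np.float64(231.96997029111046), np.float64(158.572549388983)) top (np.float64(213.94557567009497), np.float64(202.08074518510912))
```

Request:
servo_tool --pt "0 0 0 -8 0" --pt "0 0 0 -15 0" --pt "0 0 0 -15 0" --pt "0 0 0 -7 0" --pt "0 0 0 10 0" --pt "0 0 0 20 0" --pt "0 0 0 30 0" --pt "0 0 0 0 0" --pt "0 0 0 0 0"

```text
t: 30.08
tool_pos: [0.3779, 0.1213, 0.2123]
tool_rot: [3.139, -0.114, -0.001]
contact_force: [-0.4, -0.3, -2.4]
opening: 0.0213
grip_force: 22.9
```

```bash
cat > lk3.py <<'E'
from h import *
import sys
o=get_obs();print("t",o["t"],o["tool_pos"].round(4),"F",o["contact_force"].round(1))
s,r=beads("side",sys.argv[1])
print([q for q in r if abs(q[2][0]-220)<45 and abs(q[2][1]-148)<45])
hsv=cv2.cvtColor(s,cv2.COLOR_BGR2HSV);c=big(crop(cv2.inRange(hsv,(95,8,125),(130,60,255)),(150,60,150,150)))
b=cv2.boxPoints(cv2.minAreaRect(c));print(cv2.contourArea(c),b.round(1).tolist())
R=Ro.from_rotvec(o["tool_rot"]).as_matrix();x=R[:,0]*[1,1,0];g=o["tool_pos"]+[0,0,.0255]
for p in(-10,-5,0,5,10,15):
    q=np.radians(p);L=g+x*(.142*np.cos(q)-.099*np.sin(q))+[0,0,-.099*np.cos(q)-.142*np.sin(q)];print(p,np.round(proj("side",L),1),end=" ")
E
python3 lk3.py d1
```

```text
t 30.075 [0.3779 0.1213 0.2123] F [-0.4 -0.3 -2.4]
[('y', 39, array([187.9, 148. ])), ('y', 55, array([198.4, 149.2])), ('o', 17, array([203.2, 155. ]))]
260.0 [[205.0, 147.10000610351562], [217.5, 139.10000610351562], [232.60000610351562, 162.60000610351562], [220.10000610351562, 170.60000610351562]]
-10 [233.1 138.4] -5 [231.  143.4] 0 [228.5 148.3] 5 [225.6 153.1] 10 [222.3 157.7] 15 [218.7 162.1]
```

Request:
servo_tool --pt "0 0 0 0 0" --pt "0 0 0 0 0" --pt "0 0 0 0 0"

```text
t: 30.5
tool_pos: [0.3783, 0.1214, 0.213]
tool_rot: [-3.139, 0.114, -0.001]
contact_force: [0.5, 0.4, -2.7]
opening: 0.0215
grip_force: 22.9
```

```bash
python3 lk3.py d2
```

```text
t 30.5 [0.3783 0.1214 0.213 ] F [ 0.5  0.4 -2.7]
[('y', 61, array([200. , 144.6])), ('y', 49, array([211.8, 145. ])), ('o', 17, array([216.8, 150.2]))]
103.5 [[187.10000610351562, 152.60000610351562], [194.5, 147.6999969482422], [203.10000610351562, 160.60000610351562], [195.6999969482422, 165.5]]
-10 [233.2 138.1] -5 [231.1 143.1] 0 [228.6 148. ] 5 [225.7 152.8] 10 [222.4 157.4] 15 [218.8 161.8]
```

Request:
servo_tool --pt "0 0 0 0 0" --pt "0 0 0 0 0" --pt "0 0 0 0 0" --pt "0 0 0 0 0" --pt "0 0 0 0 0"

```text
t: 31.18
tool_pos: [0.3782, 0.1214, 0.2128]
tool_rot: [-3.139, 0.114, -0.0]
contact_force: [0.8, 0.8, -2.5]
opening: 0.0214
grip_force: 22.9
```

```bash
python3 lk3.py d3
```

```text
t 31.175 [0.3782 0.1214 0.2128] F [ 0.8  0.8 -2.5]
[('y', 29, array([228. , 173.2]))]
510.0 [[188.0, 141.0], [232.0, 141.0], [232.0, 163.0], [188.0, 163.0]]
-10 [233.2 138.2] -5 [231.1 143.2] 0 [228.5 148.1] 5 [225.6 152.9] 10 [222.4 157.5] 15 [218.8 161.9]
```

Request:
servo_tool --pt "0 0 0 -10 0" --pt "0 0 0 -20 0" --pt "0 0 -15 -10 0" --pt "0 5 -30 0 0" --pt "0 8 -40 0 0" --pt "0 10 -45 0 0" --pt "0 10 -45 0 0" --pt "0 10 -35 0 0" --pt "0 6.7 -25.3 0 -8.4" --pt "0 0 0 0 -8.3" --pt "0 0 0 0 0"

```text
t: 32.6
tool_pos: [0.4447, 0.3538, 0.253]
tool_rot: [-3.123, -0.342, -0.0]
contact_force: [0.5, 0.1, -2.1]
opening: 0.0214
grip_force: 22.9
```

```bash
python3 - <<'E'
from h import *
go(.4448,.352,.2515,12.5)
print("pot centre side/top at z.03",proj("side",[.526,.11,.026]),proj("top",[.526,.11,.026]))
for n in("top","side"):
    s,r=beads(n,"e1"+n);print(n,r)
E
```

```text
t 32.6 pos [0.4447 0.3538 0.253 ] yaw 12.5 shift [-0.2  1.7  1.5] spin -0.0 F [ 0.5  0.1 -2.1] grip 22.9 0.0214
pot centre side/top at z.03 (np.float64(233.99338999652844), np.float64(179.04588218278923)) (np.float64(216.29101846293148), np.float64(206.42468230673026))
top [('y', 49, array([208.2, 210.1])), ('y', 51, array([223.8, 215. ])), ('y', 15, array([501.5, 295.9])), ('o', 36, array([294.9, 116.4])), ('o', 38, array([227.4, 206.9])), ('br', 52, array([212.4, 201.2])), ('br', 21, array([228.2, 208.7])), ('br', 53, array([217.1, 209.5]))]
side [('y', 27, array([225.9, 173.1])), ('y', 97, array([369.8, 206.6])), ('o', 20, array([373.8, 171.2])), ('br', 66, array([373.2, 172.6])), ('br', 35, array([236.4, 172.4])), ('br', 52, array([402.9, 224.1])), ('br', 15, array([ 42.9, 293.8])), ('br', 14, array([  7.4, 294.9])), ('br', 26, array([ 64.7, 303.3])), ('br', 16, array([ 71.8, 308.2])), ('br', 23, array([ 75.5, 313. ])), ('br', 14, array([ 20.1, 326.4]))]
```

All five beads are in the pot (top view: yellows (208,210),(224,215), orange (227,207), browns (212,201),(217,210), around the pot centre (216,206)). Now set the scoop down.

Request:
servo_tool --pt "0 0 0 15 0" --pt "0 0 0 30 0" --pt "0 0 0 40 0" --pt "0 0 0 40 0" --pt "0 0 0 25 0" --pt "0 0 0 12 0" --pt "0 0 0 8 0" --pt "0 0 0 5 0" --pt "0 0 0 0 0" --pt "0 0 0 0 0"

```text
t: 33.95
tool_pos: [0.4458, 0.3529, 0.0787]
tool_rot: [-3.122, -0.343, -0.004]
contact_force: [-0.0, 0.1, -0.5]
opening: 0.0211
grip_force: 23.1
```

Request:
servo_tool --pt "0 0 0 2 0" --pt "0 0 0 0 0" --pt "0.4 0 0 0 0" --pt "0.5 0 0 0 0" --pt "0.6 0 0 0 0" --pt "0.6 0 0 -15 0" --pt "0.6 0 0 -40 0" --pt "0.6 0 0 -50 0" --pt "0.6 0 0 -50 0" --pt "0.6 0 0 -20 0" --pt "0.6 0 0 0 0"

```text
t: 35.33
tool_pos: [0.4455, 0.3528, 0.2525]
tool_rot: [-3.121, -0.343, -0.005]
contact_force: [0.7, 0.1, -0.4]
opening: 0.051
grip_force: 0.0
```

Request:
servo_tool --pt "0.6 -20 20 0 0" --pt "0.6 -20 50 0 0" --pt "0.6 0 60 0 0" --pt "0.6 0 60 0 0" --pt "0.6 0 60 0 0" --pt "0.6 0 60 0 0" --pt "0.6 0 60 0 0" --pt "0.6 0 40 0 0" --pt "0.6 0 0 0 0"

```text
t: 36.45
tool_pos: [0.4936, -0.0584, 0.2472]
tool_rot: [-3.122, -0.336, 0.008]
contact_force: [-0.0, 0.3, -1.0]
opening: 0.0512
grip_force: 0.0
```

```bash
python3 - <<'E'
from h import *
print(get_obs()["t"],get_obs()["tool_pos"],get_obs()["opening"])
im={n:np.ascontiguousarray(save(n,"f1"+n)[...,::-1]) for n in("top","side")}
for n,roi in(("top",(100,180,80,100)),("side",(130,90,120,80))):
    c=big(mask(im[n],(55,80,20),(90,255,255)),roi);print(n,"green",cv2.boxPoints(cv2.minAreaRect(c)).round(1).tolist())
hsv=cv2.cvtColor(im["top"],cv2.COLOR_BGR2HSV);c=big(cv2.inRange(hsv,(95,10,110),(125,60,255)),(100,170,75,70));P=[onz("top",*p,.0065)[:2] for p in cv2.boxPoints(cv2.minAreaRect(c))]
print("pan centre",np.mean(P,0),[p.round(3).tolist() for p in P])
for n in("top",):
    s,r=beads(n,"f2");print([q for q in r if np.hypot(q[2][0]-216,q[2][1]-206)<30])
g=cv2.cvtColor(im["side"],cv2.COLOR_BGR2GRAY);print(g[158,195:270])
E
```

```text
36.45 [ 0.49355828 -0.05843415  0.24719818] 0.05120153473049299
top green [[128.0, 226.10000610351562], [136.60000610351562, 223.8000030517578], [144.10000610351562, 252.39999389648438], [135.39999389648438, 254.6999969482422]]
side green [[147.8000030517578, 129.89999389648438], [148.5, 112.19999694824219], [176.6999969482422, 113.30000305175781], [176.0, 131.0]]
pan centre [0.5359041  0.37117277] [[0.573, 0.432], [0.594, 0.335], [0.499, 0.311], [0.478, 0.407]]
[('y', 50, array([208.3, 210.1])), ('y', 53, array([223.7, 215. ])), ('o', 40, array([227.6, 207.1])), ('br', 50, array([212.5, 201.3])), ('br', 15, array([228.7, 208.7])), ('br', 53, array([217.1, 209.5]))]
[138 138 136 137 137 135 138 135 135 137 139 142 139 126 100  78  71  71
  75  76  79  77  81  82  81  84  82  85  80  81  81  86  84  86  84  88
  87  85  87  88  86  83  85  84  82  82  82  85  81  79  79  73  75  79
  73  71  70  70  79 107 134 139 128 110 119 123 129 135 139 140 139 136
 137 135 135]
```

```bash
python3 -c "
from station import *
print(finish_job())"
```

```text
the job is handed in; nothing more can be done
None
```

The job is handed in at about 36 s of the 72 s allowed. By the final camera measurements the white pot is nested in the red bowl, all five beads are in it, and the scoop lies flat on the mat about 36 mm from its centre. The first pinch on the pot slipped and was redone.

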